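# Square a circuit board into a jig's corner with a push tool

## Task

Take the standing push tool by its grip and, using only the tool, slide the green circuit board along the jig plate: first press it flush against the far fence (the longer one, touching the board's long edge), then slide it along that fence until it presses against the side fence, so it sits square in the corner touching both. Press it home lightly but definitely on each fence in turn (push with about 6 N for half a second), never hard, because it is brittle: 15 N on a fence cracks it; keep it flat and do not touch it with the gripper. Then stand the tool upright in the middle of its black rubber pad again and let go, leaving the other things on the bench where they are.

Things in the scene. Friction and masses are not known exactly. Their poses are not given: they have to be found in the camera images.
- jig: Squaring jig fixed to the bench: dark steel plate 200 (x) x 220 (y) x 10 mm high, origin at the centre of its underside (on the bench), z up. Two steel fences 15 mm wide stand 14 mm above the plate (tops 24 mm above the bench), with the screw heads on top 3 mm higher, and meet in a square corner at +x +y: inner face of the far fence at jig x = +85 mm, inner face of the side fence at jig y = +95 mm. When home in the corner the board's centre is at jig x = +45, y = +40 mm.
- fence_far: The far fence of the jig, 15 x 220 x 14 mm, along jig y, rigidly fixed; origin at the centre of its underside (10 mm above the bench). Its axes are the jig's. Its inner face looks to -x, 7.5 mm from its origin.
- fence_side: The side fence of the jig, 185 x 15 x 14 mm, along jig x, rigidly fixed; origin at the centre of its underside (10 mm above the bench). Its axes are the jig's. Its inner face looks to -y, 7.5 mm from its origin.
- board: Loose green circuit board on an aluminium heat spreader, 80 (x) x 110 (y) x 8 mm thick, about 0.15 kg, lying on the jig plate clear of both fences; origin at the centre of its underside, z up. Square edges; the parts on top (up to 16 mm high above the board) stand 10 mm or more inside the edges.
- board_center (a point): Centre of the board slab, 4 mm above its underside; axes as the board's. The board slides easily on the plate (friction about 0.3). It starts turned by up to about 0.15 rad from the jig's axes, its centre 17 to 37 mm short of home along jig x and along jig y.
- pusher: Loose push tool standing upright, 0.1 kg: white nylon foot 40 x 40 x 16 mm high with flat vertical sides, a clamp plate up to 20 mm, a 12 mm steel stem, and a black square grip 18 x 18 mm from 38 to 100 mm above the foot's underside. Origin on the grip's axis level with the foot's underside, z up, x and y square to the sides of foot and grip.
- pusher_center (a point): Point on the axis of the push tool's grip, 50 mm above the underside of its foot (half-way up); the middle of the grip is 19 mm higher. The foot is clamped on by hand, so its centre is off this axis by an unknown amount, up to 8 mm along the tool's x and 8 mm along its y, different every time; it stays put in use, and only looking or feeling tells.
- pad: The tool's black rubber parking pad fixed to the bench, 90 x 90 x 3 mm; origin at the centre of its underside. It may be on the left or on the right of the jig. The push tool stands on it at the start and must end standing in the middle of it, within 20 mm.
- parts_tray: Bystander: grey divided component tray 100 x 90 x 28 mm, on the side of the jig opposite the pad; origin under its centre.
- meter: Bystander: yellow handheld multimeter lying flat, 150 x 75 x 40 mm; origin under its centre.
- solder_spool: Bystander: grey spool 50 mm across, 38 mm high; origin under its centre.
- screwdriver: Bystander: screwdriver lying on the bench.
- spare_board: Bystander: a smaller spare circuit board, 60 x 45 mm, up to 17 mm high, on the bench beside the jig, not the one on the jig; origin under its centre.
- pliers: Bystander: black-handled pliers lying on the bench beyond the jig.
- flux_jar: Bystander: small closed jar 44 mm across, 50 mm high; origin under its centre.
Mind the look-alikes: they are no part of the job. Several things look just like the pusher: the one meant starts farthest to the robot's left.

How it is judged:
By the outcome, as a careful person would: the job done as asked, in the order asked, and still so for the second after the job is handed in, with the robot touching nothing.
It also fails if it takes over 72 s, if anything falls off the work surface, if the arm or the gripper's body presses on something with over 40 N, if the wrist force passes 120 N, or if a joint passes its speed limit or range.

## Robot

A 6-joint arm with a two-finger parallel gripper is mounted at the origin on the work surface. World frame = base frame: x ahead of the robot, y to its left, z up, the work surface at z = 0. Lengths are in mm, angles in rad, forces in N, time in s.
With the tool pointing down it reaches from about 300 to 775 mm from the base axis. Payload 14.6 kg.
Tool frame: the origin (TCP) lies at the very end of the fingers, on their centre line; the grasp point (between the pads) lies manip.grip_depth behind it (manip.grip_depth is the distance from the TCP to the grasp point, in mm); x points along the fingers, z is the direction in which the jaws open and shut, and the axes are right-handed (so a half turn about x gives the same grasp; the last joint's range is limited). The gripper opens to 94 mm and grips with 3 to 60 N. Pads are 16 mm wide; open, the fingers measure 119 mm over their backs; the gripper's body (75 mm by 177 mm) begins 78 mm behind the grasp point.
Start: joints at [-1.396, 0.3, 1.521, -0, 1.321, -0.067], TCP at [131.691, -533.991, 205.446] pointing down, gripper open.
Joint ranges: [-3.03, 3.03], [-0.79, 2.21], [0.23, 2.52], [-1.04, 4.18], [0, 3.07], [-2.55, 2.55]. Speed limits (rad/s): [2.22, 2.22, 2.57, 3.14, 3.14, 3.14].

## Interface

Orientations are given as [roll, pitch, yaw] about the fixed x, y, z axes, in that order (R = Rz(yaw) Ry(pitch) Rx(roll)).
In Python, from cell import manip gives the robot as it stands.
- The arm moves only by the tool step_arm, never from a script. Its argument "commands" is one flat list of numbers, 7 for each row, row after row: the shift along the tool's x, y, z in m, then the turn, a rotation vector about the tool's x, y, z in degrees, then the finger opening in m, from 0 to 0.094. A call has 1 to 5 rows; each row shifts and turns the commanded pose from where the row before left it, along the tool's axes as they then stand; what a row does not reach is not made up. A row lasts 1/8 s, in which the tool goes at most 62.5 mm and 10.7 degrees, less where a joint would pass 70% of its speed; a pose out of reach is approached as far as the arm can. A call with a gripper value outside its range is refused whole. The fingers move at their own pace and stop on an object; "squeeze" is the grip in N (left out, the last holds). Time passes only in rows, so rows that do not move let the fingers close. It gives the time, the measured TCP pose, the force and the opening at its end, in the units of the state.
- manip.read_state(): the state, without advancing time (a new reading comes with each control period).
- manip.camera(name): name is "scene" or "top" or "wrist"; returns the picture (384x512x3 uint8, red, green, blue); there is no depth.
- manip.camera_model(name): a dict with "intrinsics" (3x3 intrinsics, pixels), "origin" and "orientation" of the camera in the world; the wrist camera has in their place "tool_from_camera" (4x4, takes a point from camera to tool coordinates, whose origin is the TCP and whose axes are the tool frame's). Camera axes: x right, y up, looking along -z (the intrinsics and any distortion apply to the point x, -y, -z); pixel columns grow to the right and rows downward; lengths in mm; the calibration is good to about 2 mm. The wrist camera is an equidistant fisheye: a pixel r from the principal point sees the ray r / f radians off the axis. A picture is of the moment at which its call begins: read the wrist's pose just before it. camera_model takes no time and is no camera call.
- manip.sign_off(): hands the job in, once; it reports no verdict.
Trained networks look in the newest picture that a camera, given by its name, has taken for a name from the list of things; names that differ only in an ending like _2 or _b are one class to them, and where a whole thing is asked for, a point or a joint stands for the part that bears it (a point fixed in the world has none). Each returns a list of dicts, best first, with "score" (0 to 1); they miss things now and then, are a little off and sometimes report something else, mostly with a low value. They report only what shows in the picture. A call takes as long as a camera call. They do not tell look-alikes from the thing itself.
- manip.find_in(thing, camera): "centre" ([row, column] in pixels, amid what is visible of it).
- manip.outline_of(thing, camera): "pixels" (384x512 bool, what is visible of it) and "centre" ([row, column] in pixels, amid what is visible of it).
The state is a dict: "clock": time; "joints": joint angles; "qd": joint speeds; "effort": joint torques, N m; "eef_pos": TCP position; "eef_rot": TCP orientation; "wrist_force": force on the tool from outside, world axes, zero at the start; "moment": the same for the moment, N m; "finger_gap": finger opening in mm.
Only numpy, scipy, OpenCV 4.12 (cv2) and the standard library are available. Lean on these libraries where they do the work, as an engineer would, in place of code of your own. Each camera call takes 0.05 s, during which the arm holds its last target. There are 200 camera calls.

## Working session

There is one attempt and no reset: what is moved stays moved. The work goes in short steps, Python scripts to look and compute and a tool call to move; the robot and the scene stay as the last step left them, time stands still between calls to the robot, and variables do not carry over. Pictures are saved under pics/ and viewed, about 8 in all and at most 12, crops included, and the job is handed in when it is done.

Besides the shell and the picture viewer there is one more tool, called after "Emit:" by a JSON object that holds its "api" and its "payload", one argument or row to a line. step_arm: Moves the arm, as the interface text tells. Its arguments: {"type":"object","properties":{"commands":{"type":"array"},"squeeze":{"type":"number"}},"required":["commands"]}

```bash
mkdir -p pics; ls; python3 - <<'E'
from cell import manip
import cv2,numpy as np
np.set_printoptions(precision=4,suppress=True)
print(manip.grip_depth, manip.read_state())
for n in ["scene","top","wrist"]: print(n,manip.camera_model(n))
a=manip.camera("top");b=manip.camera("scene")
cv2.imwrite("pics/top0.png",a[...,::-1]);cv2.imwrite("pics/scene0.png",b[...,::-1])
for t in ["pusher","board","pad","jig"]:
  print(t,[(np.round(d["centre"]),round(d["score"],2)) for d in manip.find_in(t,"top")])
E
```

```text
pics
18.8 {'clock': 0.0, 'joints': array([-1.3956,  0.3004,  1.5216, -0.    ,  1.3207, -0.0667]), 'qd': array([ 0.0005, -0.0016,  0.0022,  0.001 ,  0.0008,  0.    ]), 'effort': array([ -0.0023, -53.181 , -35.2741,   0.0706,   0.0244,  -0.    ]), 'eef_pos': array([ 131.6724, -533.7382,  204.9003]), 'eef_rot': array([3.0777, 1.5697, 1.7488]), 'wrist_force': array([ 0.4534, -0.4649,  0.2448]), 'moment': array([ 0.0056,  0.0175, -0.0169]), 'finger_gap': 93.88492605854609}
scene {'intrinsics': array([[385.8666,   0.    , 256.1677],
       [  0.    , 385.8666, 193.9167],
       [  0.    ,   0.    ,   1.    ]]), 'origin': array([1048.7899,  309.7092,  850.8162]), 'orientation': array([0.645 , 0.0027, 2.2012])}
top {'intrinsics': array([[419.856 ,   0.    , 257.0692],
       [  0.    , 419.856 , 196.88  ],
       [  0.    ,   0.    ,   1.    ]]), 'origin': array([ 379.6683,  -27.3468, 1078.565 ]), 'orientation': array([ 0.1883,  0.0081, -1.5614])}
wrist {'intrinsics': array([[297.3186,   0.    , 257.9283],
       [  0.    , 297.3186, 191.2386],
       [  0.    ,   0.    ,   1.    ]]), 'tool_from_camera': array([[  -0.0003,    0.2548,   -0.967 , -178.9412],
       [   0.    ,    0.967 ,    0.2548,   74.0733],
       [   1.    ,    0.    ,   -0.0003,   -0.8719],
       [   0.    ,    0.    ,    0.    ,    1.    ]])}
pusher [(array([292., 224.]), 0.66), (array([241., 135.]), 0.65), (array([294., 163.]), 0.63), (array([142., 184.]), 0.56), (array([114., 274.]), 0.2)]
board [(array([211., 243.]), 0.7)]
pad [(array([233., 141.]), 0.9)]
jig [(array([116., 274.]), 0.55), (array([179., 147.]), 0.36)]
```

View pics/top0.png

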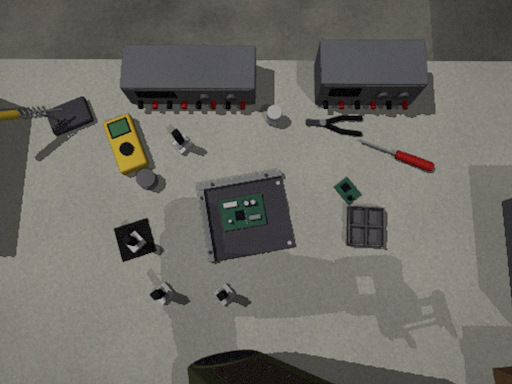

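View pics/scene0.png

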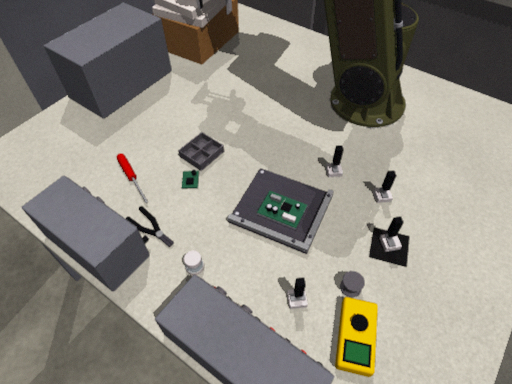

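Candidates for the pusher (top picture, row/col): (241,135) on the pad, (294,163), (292,224), (142,184). Robot's left is the image's left, and the one on the pad has the smallest column, so it fits. I'll confirm it in an enlarged crop.

```bash
cat > h.py <<'E'
from cell import manip
import cv2,numpy as np
from scipy.spatial.transform import Rotation as R
np.set_printoptions(precision=3,suppress=True)
def eul(e): return R.from_euler('xyz',e)
def campose(n,st=None):
    m=manip.camera_model(n)
    if n!="wrist": return m["intrinsics"],eul(m["orientation"]).as_matrix(),np.array(m["origin"])
    st=st or manip.read_state(); T=m["tool_from_camera"]; Rt=eul(st["eef_rot"]).as_matrix()
    return m["intrinsics"],Rt@T[:3,:3],st["eef_pos"]+Rt@T[:3,3]
def unproj(n,rc,z,cp):
    K,Rc,o=cp; rc=np.atleast_2d(rc).astype(float)
    u=(rc[:,1]-K[0,2])/K[0,0]; v=(rc[:,0]-K[1,2])/K[1,1]
    if n=="wrist":
        r=np.hypot(u,v)+1e-12; d=np.c_[u/r*np.sin(r),-v/r*np.sin(r),-np.cos(r)]
    else: d=np.c_[u,-v,-np.ones_like(u)]
    d=d@Rc.T; return o+d*((z-o[2])/d[:,2])[:,None]
def proj(n,P,cp):
    K,Rc,o=cp; p=(np.atleast_2d(P)-o)@Rc; x,y,z=p[:,0],-p[:,1],-p[:,2]
    if n=="wrist":
        h=np.hypot(x,y)+1e-12; t=np.arctan2(h,z); u,v=x/h*t,y/h*t
    else: u,v=x/z,y/z
    return np.c_[v*K[1,1]+K[1,2],u*K[0,0]+K[0,2]]
def rect(mask,n,z,cp):
    c=max(cv2.findContours(mask.astype(np.uint8),cv2.RETR_EXTERNAL,cv2.CHAIN_APPROX_NONE)[0],key=cv2.contourArea)[:,0,::-1]
    return cv2.minAreaRect(unproj(n,c,z,cp)[:,:2].astype(np.float32))
E
python3 - <<'E'
from h import *
a=manip.camera("top"); cp=campose("top")
for rc in [(241,135),(294,163),(292,224),(142,184)]: print(rc,unproj("top",[rc],50,cp))
for t,z in [("pad",3),("board",18),("jig",10)]:
    for d in manip.outline_of(t,"top")[:2]: print(t,d["score"],d["centre"],rect(d["pixels"],"top",z,cp))
for d in manip.outline_of("pusher","top")[:5]: print(d["score"],d["centre"],d["pixels"].sum())
c=a[165:275,100:310]; cv2.imwrite("pics/c1.png",cv2.resize(c,None,fx=3.8,fy=3.8,interpolation=cv2.INTER_CUBIC)[...,::-1])
E
```

```text
(241, 135) [[463.12  280.911  50.   ]]
(294, 163) [[337.204 205.656  50.   ]]
(292, 224) [[343.293  59.714  50.   ]]
(142, 184) [[717.163 171.301  50.   ]]
pad 0.92 [231.1, 138.9] ((472.9856262207031, 295.0729064941406), (89.09297943115234, 90.16829681396484), 18.50662612915039)
pad 0.16 [159.8, 418.0] ((687.8484497070312, -430.88641357421875), (99.94432067871094, 25.378780364990234), 67.31918334960938)
board 0.66 [210.9, 243.2] ((543.7182006835938, 19.872867584228516), (80.07434844970703, 109.28315734863281), 9.50229549407959)
jig 0.64 [228.0, 248.6] ((537.5071411132812, 14.151939392089844), (205.88400268554688, 225.1811065673828), 10.746976852416992)
0.86 [292.1, 162.4] 307
0.71 [240.3, 134.3] 298
0.7 [139.9, 183.7] 300
0.68 [290.4, 224.5] 281
```

View pics/c1.png

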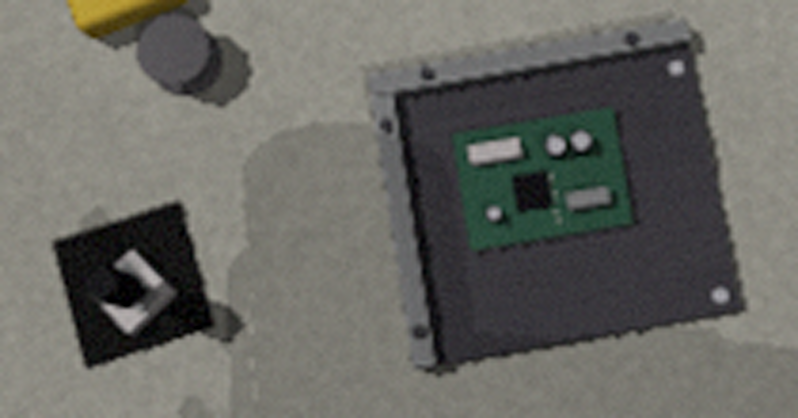

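The crop confirms it: the leftmost pusher stands on the black pad at about (241,135), with its foot turned roughly 40°. The jig's corner is at upper left. Now I'll get a wrist view.

```bash
cat >> h.py <<'E'
def down(a):  # tool x down, z axis at world yaw a
    x=np.array([0,0,-1.]); z=np.array([np.cos(a),np.sin(a),0]); return R.from_matrix(np.c_[x,np.cross(z,x),z])
def plan(pos,a,st=None):
    """shift (mm, current tool axes) and rotvec(deg) from measured pose to pos, jaw yaw a (mod pi nearest)"""
    st=st or manip.read_state(); r0=eul(st["eef_rot"])
    c=[(r0.inv()*down(a+k)).as_rotvec(degrees=True) for k in (0,np.pi)]
    rv=min(c,key=np.linalg.norm)
    print("shift",r0.inv().apply(np.array(pos)-st["eef_pos"]),"rot",rv,"alt",max(c,key=np.linalg.norm))
E
python3 - <<'E'
from h import *
r=eul(manip.read_state()["eef_rot"]).as_matrix(); print(r)
plan([420,-250,210],np.pi/2+.19)
E
```

```text
[[ 0.     0.971  0.239]
 [-0.     0.239 -0.971]
 [-1.    -0.     0.   ]]
shift [  -4.565  347.927 -206.706] rot [2.968 0.003 0.   ] alt [-177.032   -0.001    0.004]
```

Emit:
{"api": "step_arm", "payload": {
  "commands": [-0.001,0.05,-0.03,0,0,0,0.094,-0.001,0.05,-0.03,0,0,0,0.094,-0.001,0.05,-0.03,0,0,0,0.094,-0.001,0.05,-0.03,0,0,0,0.094,-0.001,0.05,-0.03,0,0,0,0.094]
}}

```text
clock: 1.18
eef_pos: [339.6, -327.0, 210.7]
eef_rot: [0.483, 1.57, -0.847]
wrist_force: [0.6, -0.4, 0.1]
finger_gap: 94.0
```

Emit:
{"api": "step_arm", "payload": {
  "commands": [0,0.045,-0.028,0,0,0,0.094,0,0.045,-0.028,0,0,0,0.094,0,0.018,-0.055,0,0,0,0.094,0,0.018,-0.055,0,0,0,0.094,0,0.018,-0.055,0,0,0,0.094]
}}

```text
clock: 1.8
eef_pos: [425.3, -77.7, 210.6]
eef_rot: [1.129, 1.57, -0.2]
wrist_force: [1.5, -0.3, -0.3]
finger_gap: 93.7
```

Emit:
{"api": "step_arm", "payload": {
  "commands": [0,0.018,-0.055,0,0,0,0.094,0,0.018,-0.055,0,0,0,0.094,0,0.018,-0.055,0,0,0,0.094,0,0.018,-0.055,0,0,0,0.094,0,0,0,0,0,0,0.094]
}}

```text
clock: 2.42
eef_pos: [442.3, 154.3, 210.3]
eef_rot: [-2.519, 1.57, 2.44]
wrist_force: [0.4, -0.0, -0.6]
finger_gap: 94.1
```

```bash
python3 - <<'E'
from h import *
st=manip.read_state(); a=manip.camera("wrist"); print(st["eef_pos"],st["joints"],st["wrist_force"])
cp=campose("wrist",st); print(cp[2])
cv2.imwrite("pics/w1raw.png",a[...,::-1]); cv2.imwrite("pics/w1.png",cv2.resize(a,None,fx=1.55,fy=1.55,interpolation=cv2.INTER_CUBIC)[...,::-1])
np.save("w1st.npy",np.r_[st["eef_pos"],st["eef_rot"]])
print("pred pad,pusher,jig",proj("wrist",[[473,295,3],[463,281,50],[537,14,10]],cp))
E
```

```text
[442.274 154.321 210.288] [0.257 0.113 1.735 0.    1.294 1.582] [ 0.385 -0.002 -0.561]
[513.946 173.193 389.217]
pred pad,pusher,jig [[124.66  161.872]
 [136.891 158.811]
 [130.918 377.394]]
```

View pics/w1.png

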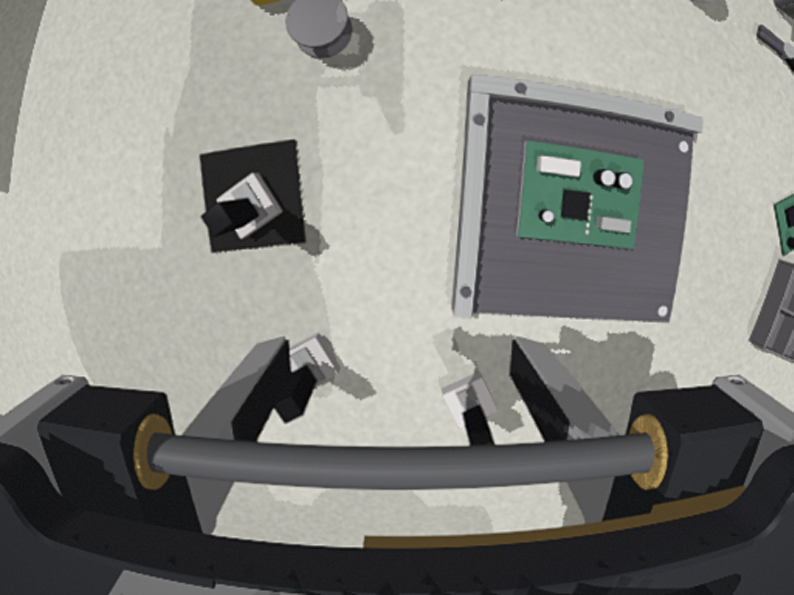

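The wrist picture shows the pad at about (250,195), with the pusher on it (foot corners around 255,205). The jig's outer corner is at (472,77), and the board's corners are at (523,141), (643,160), (635,249) and (518,236) in the enlarged picture. I'll fit the poses from these and enlarge the pusher.

```bash
cat >> h.py <<'E'
from scipy.optimize import least_squares
def fit(n,M,px,cp,z0=0,x0=None,off=False):
    """pose x,y,yaw of model pts M (local) from pixel (row,col)"""
    M=np.array(M,float);px=np.array(px,float)
    def f(p):
        c,s=np.cos(p[2]),np.sin(p[2])
        W=np.c_[p[0]+c*M[:,0]-s*M[:,1],p[1]+s*M[:,0]+c*M[:,1],M[:,2]+z0]
        return (proj(n,W,cp)-px).ravel()
    r=least_squares(f,x0); return r.x,r.fun.reshape(-1,2)
E
python3 - <<'E'
from h import *
s=np.load("w1st.npy"); cp=campose("wrist",dict(eef_pos=s[:3],eef_rot=s[3:]))
q=lambda L:[(y/1.55,x/1.55) for x,y in L]
j,res=fit("wrist",[(100,110,24),(100,-110,24),(-100,110,24),(-100,-110,10),(85,95,24)],q([(472,77),(703,118),(455,317),(668,321),(490,95)]),cp,0,[537,14,.187]); print("jig",j,res)
b,res=fit("wrist",[(40,55,8),(40,-55,8),(-40,-55,8),(-40,55,8)],q([(523,141),(643,160),(635,249),(518,236)]),cp,10,[544,20,.16]); print("board",b,res)
c,sn=np.cos(j[2]),np.sin(j[2]); d=b[:2]-j[:2]; print("board in jig",c*d[0]+sn*d[1],-sn*d[0]+c*d[1],b[2]-j[2])
p,res=fit("wrist",[(45,45,3),(45,-45,3),(-45,-45,3),(-45,45,3)],q([(201,155),(296,140),(304,241),(212,252)]),cp,0,[473,295,.3]); print("pad",p,res)
a=cv2.imread("pics/w1raw.png")[85:170,120:215]; cv2.imwrite("pics/c2.png",cv2.resize(a,None,fx=7,fy=7,interpolation=cv2.INTER_CUBIC))
E
```

```text
jig [532.362  11.696   0.192] [[-1.423 -0.186]
 [-0.393  0.084]
 [ 0.995 -0.205]
 [ 1.498  1.281]
 [-0.234 -0.335]]
board [541.496  20.515   0.189] [[ 0.097  1.619]
 [-0.648 -0.392]
 [-0.487 -1.277]
 [ 0.855 -0.226]]
board in jig 10.649772254074522 6.912519553458708 -0.0029416576420173424
pad [469.857 294.371   0.322] [[-0.992 -1.174]
 [-0.963  0.149]
 [ 1.381  1.496]
 [ 0.605 -0.815]]
```

View pics/c2.png

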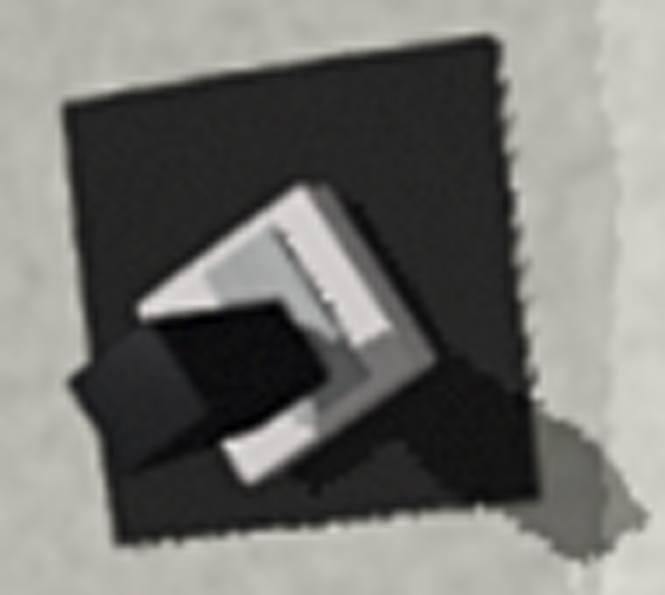

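```bash
python3 - <<'E'
from h import *
s=np.load("w1st.npy"); cp=campose("wrist",dict(eef_pos=s[:3],eef_rot=s[3:]))
q=lambda L:[((y+.5)/7+85-.5,(x+.5)/7+120-.5) for x,y in L]
best=[]
for y0 in (.4,.8):
  for sh in range(4):
    C=np.roll([(9,9),(9,-9),(-9,-9),(-9,9)],-sh,axis=0)
    M=[(*C[0],100),(*C[1],100),(*C[2],100),(*C[3],100),(*C[1],38),(*C[2],38)]
    x,r=fit("wrist",M,q([(70,382),(150,330),(210,408),(130,470),(282,302),(325,378)]),cp,3,[463,281,y0]); best.append((np.square(r).sum(),*x))
print(min(best))
best=[]
for sh in range(4):
    C=np.roll([(20,20),(20,-20),(-20,-20),(-20,20)],-sh,axis=0)
    M=[(*C[0],16),(*C[1],16),(*C[3],16),(*C[1],0),(*C[2],0)]
    x,r=fit("wrist",M,q([(140,305),(300,183),(245,485),(325,183),(435,357)]),cp,3,[463,281,.6]); best.append((np.square(r).sum(),*x))
print(min(best))
E
```

```text
(np.float64(20.470822716006843), np.float64(461.76796888310287), np.float64(284.6143580969109), np.float64(-2.3330279754444136))
(np.float64(0.8913724236652749), np.float64(464.0851054737131), np.float64(292.59902108126755), np.float64(-0.7737222155961221))
```

```bash
python3 - <<'E'
from h import *
plan([462,285,170],-.774)
E
```

```text
shift [  40.243   51.174 -123.678] rot [-31.623  -0.003   0.022] alt [148.377   0.029   0.004]
```

Emit:
{"api": "step_arm", "payload": {
  "commands": [0.0134,0.017,-0.0412,0,0,0,0.094,0.0134,0.017,-0.0412,0,0,0,0.094,0.0134,0.017,-0.0412,-10.5,0,0,0.094,0,0,0,-10.5,0,0,0.094,0,0,0,-10.6,0,0,0.094]
}}

```text
clock: 3.1
eef_pos: [462.9, 282.6, 169.9]
eef_rot: [-1.698, 1.57, -2.471]
wrist_force: [0.4, -0.1, -0.5]
finger_gap: 94.6
```

Emit:
{"api": "step_arm", "payload": {
  "commands": [0,0,0,0,0,0,0.094]
}}

```text
clock: 3.22
eef_pos: [463.0, 282.5, 170.3]
eef_rot: [-0.748, 1.571, -1.528]
wrist_force: [0.2, -0.2, 0.3]
finger_gap: 94.0
```

```bash
python3 - <<'E'
from h import *
st=manip.read_state(); a=manip.camera("wrist"); cp=campose("wrist",st); plan([462,285,170],-.774,st)
cv2.imwrite("pics/w2raw.png",a[...,::-1]); np.save("w2st.npy",np.r_[st["eef_pos"],st["eef_rot"]])
rc=proj("wrist",[[462,285,103],[464,292.6,3]],cp); print(rc)
r,c=np.round(rc.mean(0)).astype(int); r0,c0=max(r-75,0),max(c-80,0); print(r0,c0)
cv2.imwrite("pics/c3.png",cv2.resize(a[r0:r0+130,c0:c0+160],None,fx=4.6,fy=4.6,interpolation=cv2.INTER_CUBIC)[...,::-1])
E
```

```text
shift [ 0.298  1.099 -2.461] rot [-0.344  0.006  0.005] alt [179.656   0.009  -0.009]
[[200.701 255.715]
 [171.068 253.013]]
111 174
```

View pics/c3.png

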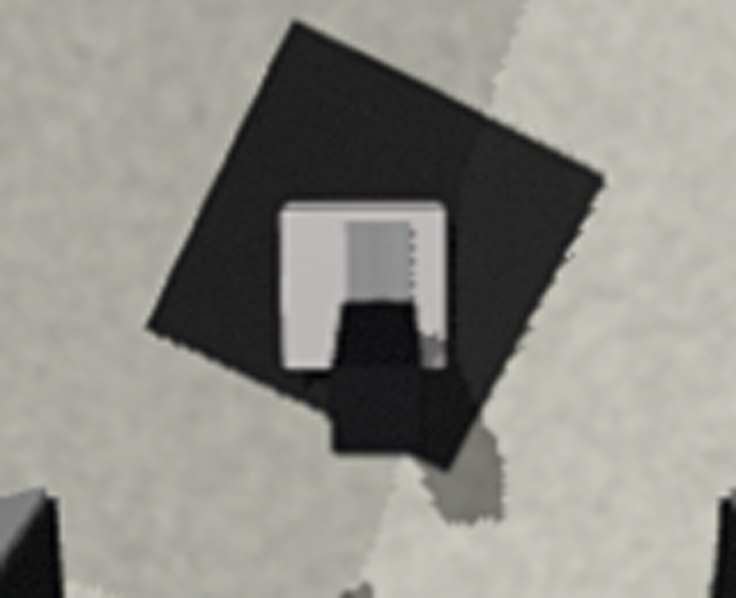

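```bash
python3 - <<'E'
from h import *
s=np.load("w2st.npy"); st=dict(eef_pos=s[:3],eef_rot=s[3:]); cp=campose("wrist",st); print(eul(s[3:]).as_matrix())
q=lambda L:[((y+.5)/4.6+111-.5,(x+.5)/4.6+174-.5) for x,y in L]
def go(name,M,P,x0):
    best=None
    for sx in (0,1,2,3):
        k=sx*np.pi/2; Q=[(m[0]*np.cos(k)-m[1]*np.sin(k),m[0]*np.sin(k)+m[1]*np.cos(k),m[2]) for m in M]
        x,r=fit("wrist",Q,q(P),cp,3,x0)
        if best is None or np.square(r).sum()<best[0]: best=(np.square(r).sum(),x,r)
    print(name,*best); return best[1]
# image left/right ~ x', up ~ y'
g=go("grip",[(-9,9,100),(9,9,100),(9,-9,100),(-9,-9,100),(-9,9,38),(9,9,38)],[(332,368),(421,368),(421,453),(333,453),(343,300),(412,300)],[462,285,-.774])
f=go("foot",[(-20,20,16),(20,20,16),(20,-20,16),(-20,-20,16)],[(280,204),(446,204),(446,368),(283,368)],[464,292,-.774])
p=go("pad",[(-45,45,0),(45,45,0),(45,-45,0),(-45,-45,0)],[(149,326),(295,20),(605,180),(446,470)],[470,294,.32])
a=-.774; d=f[:2]-g[:2]; zt=np.array([np.cos(a),np.sin(a)]);yt=np.array([-zt[1],zt[0]]); print("foot off along tool z,y",d@zt,d@yt)
plan([g[0],g[1],46],-.774-0.0,st)
E
```

```text
[[ 0.     0.703  0.711]
 [-0.     0.711 -0.703]
 [-1.    -0.     0.   ]]
grip 7.467027445390778 [462.166 285.514   2.367] [[-0.477 -0.937]
 [-0.581  0.742]
 [ 0.916  0.696]
 [ 1.007 -0.801]
 [-0.413 -0.82 ]
 [-0.502  1.183]]
foot 1.4787224414984834 [464.546 293.343   0.793] [[ 0.595  0.247]
 [ 0.462 -0.135]
 [-0.6   -0.368]
 [-0.52   0.258]]
pad 5.284313298337313 [470.262 295.914  -1.25 ] [[ 0.362 -1.239]
 [-0.839 -0.144]
 [-0.526  0.986]
 [ 1.225  0.379]]
foot off along tool z,y -3.7703598430520437 7.262319261287769
shift [124.298   1.592  -2.718] rot [-0.344  0.006  0.005] alt [179.656   0.009  -0.009]
```

Emit:
{"api": "step_arm", "payload": {
  "commands": [0.04,0.0016,-0.0027,-0.3,0,0,0.094,0.04,0,0,0,0,0,0.094,0.034,0,0,0,0,0,0.094,0.01,0,0,0,0,0,0.094,0,0,0,0,0,0,0.094]
}}

```text
clock: 3.9
eef_pos: [462.0, 286.4, 46.7]
eef_rot: [1.469, 1.571, 0.695]
wrist_force: [0.9, 0.5, 0.6]
finger_gap: 94.0
```

Emit:
{"api": "step_arm", "payload": {
  "commands": [0,0,0,0,0,0,0.01,0,0,0,0,0,0,0.01,0,0,0,0,0,0,0.01,0,0,0,0,0,0,0.01,0,0,0,0,0,0,0.01],
  "squeeze": 50
}}

```text
clock: 4.53
eef_pos: [461.7, 286.7, 46.3]
eef_rot: [0.897, 1.571, 0.124]
wrist_force: [0.8, -1.1, 0.4]
finger_gap: 47.7
```

Emit:
{"api": "step_arm", "payload": {
  "commands": [0,0,0,0,0,0,0.01,0,0,0,0,0,0,0.01,0,0,0,0,0,0,0.01]
}}

```text
clock: 4.9
eef_pos: [461.8, 286.6, 46.3]
eef_rot: [0.703, 1.571, -0.069]
wrist_force: [-0.9, -0.3, 0.5]
finger_gap: 17.9
```

```bash
python3 - <<'E'
from h import *
print(manip.read_state())
E
```

```text
{'clock': 4.9, 'joints': array([ 0.488,  0.471,  1.688, -0.   ,  0.983,  1.26 ]), 'qd': array([ 0.   , -0.001, -0.   ,  0.001, -0.   , -0.002]), 'effort': array([  0.207, -56.644, -29.14 ,   0.056,  -0.054,   0.001]), 'eef_pos': array([461.772, 286.634,  46.258]), 'eef_rot': array([ 0.703,  1.571, -0.069]), 'wrist_force': array([-0.88 , -0.332,  0.482]), 'moment': array([-0.013, -0.015,  0.006]), 'finger_gap': 17.909129615046165}
```

Emit:
{"api": "step_arm", "payload": {
  "commands": [-0.02,0,0,0,0,0,0.01,-0.04,0,0,0,0,0,0.01,0,0,0,0,0,0,0.01]
}}

```text
clock: 5.28
eef_pos: [462.9, 287.3, 108.8]
eef_rot: [1.262, 1.566, 0.489]
wrist_force: [0.1, 0.0, -0.6]
finger_gap: 17.6
```

Emit:
{"api": "step_arm", "payload": {
  "commands": [0,-0.0383,0.0423,0,0,0,0.01,0,-0.0383,0.0423,0,0,0,0.01,0,-0.0383,0.0423,0,0,0,0.01,0,-0.0383,0.0423,0,0,0,0.01,0,-0.0383,0.0423,0,0,0,0.01]
}}

```text
clock: 5.9
eef_pos: [479.1, 0.1, 105.4]
eef_rot: [-2.463, 1.57, 3.048]
wrist_force: [-0.1, 0.7, -1.9]
finger_gap: 17.9
```

Emit:
{"api": "step_arm", "payload": {
  "commands": [0,0,0,-9.3,0,0,0.01,0,0,0,-9.3,0,0,0.01,0,0,0,-9.3,0,0,0.01,0,0,0,-9.3,0,0,0.01,0,0,0,-9.3,0,0,0.01]
}}

```text
clock: 6.52
eef_pos: [479.2, 1.9, 105.3]
eef_rot: [3.025, 1.569, 3.069]
wrist_force: [-0.7, 0.3, -0.7]
finger_gap: 17.6
```

Emit:
{"api": "step_arm", "payload": {
  "commands": [0,0,0,-9.3,0,0,0.01,0,0,0,0,0,0,0.01,0,0,0,0,0,0,0.01]
}}

```text
clock: 6.9
eef_pos: [479.4, 1.9, 105.8]
eef_rot: [2.87, 1.57, 3.068]
wrist_force: [-0.1, -1.0, -1.2]
finger_gap: 17.9
```

```bash
python3 - <<'E'
from h import *
st=manip.read_state(); print(st["eef_pos"],st["joints"],st["wrist_force"],st["finger_gap"],st["moment"])
plan([477.7,1.3,st["eef_pos"][2]],.192,st)
a=manip.camera("wrist"); cp=campose("wrist",st); np.save("w3st.npy",np.r_[st["eef_pos"],st["eef_rot"]])
cv2.imwrite("pics/w3raw.png",a[...,::-1]);cv2.imwrite("pics/w3.png",cv2.resize(a,None,fx=1.55,fy=1.55,interpolation=cv2.INTER_CUBIC)[...,::-1])
E
```

```text
[479.428   1.924 105.824] [-0.072  0.258  1.825  0.     1.059 -0.27 ] [-0.052 -0.956 -1.248] 17.87272524245674 [-0.05  -0.091 -0.001]
shift [ 0.001 -0.272 -1.817] rot [ 0.348 -0.035 -0.01 ] alt [-179.652    0.015   -0.055]
```

View pics/w3.png

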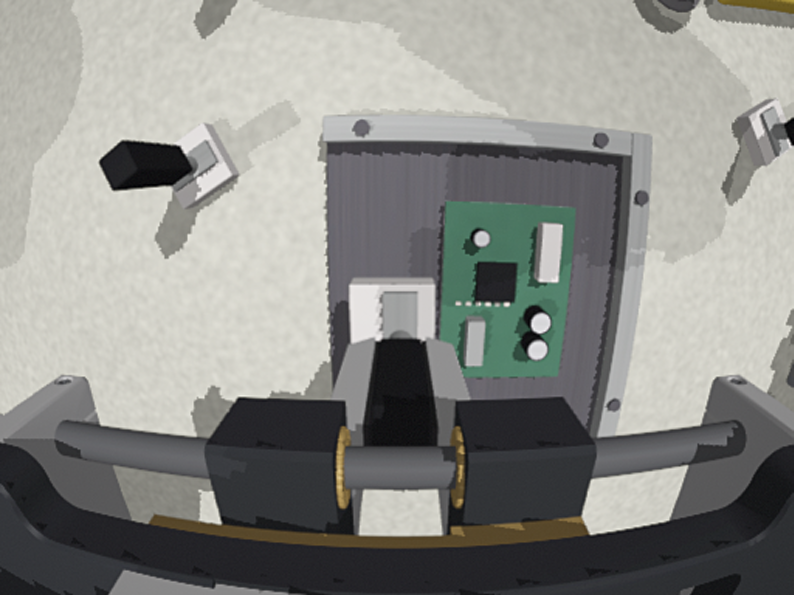

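```bash
python3 - <<'E'
from h import *
s=np.load("w3st.npy"); st=dict(eef_pos=s[:3],eef_rot=s[3:]); cp=campose("wrist",st); 
q=lambda L:[(y/1.55,x/1.55) for x,y in L]
j,r=fit("wrist",[(100,110,24),(-100,110,24),(-100,95,24),(85,95,24)],q([(652,135),(323,117),(327,143),(632,155)]),cp,0,[532,12,.192]);print("jig",j,r)
b,r=fit("wrist",[(-40,55,8),(40,55,8),(40,-55,8)],q([(446,202),(575,207),(557,377)]),cp,10,[541,20,.19]);print("board",b,r)
f=unproj("wrist",q([(349,281),(435,281)]),78.5,cp);print("foot back corners",f,np.linalg.norm(f[1]-f[0]))
for J in (j,[532.4,11.7,.192]):
  c,sn=np.cos(J[2]),np.sin(J[2]); Q=np.array([[c,sn],[-sn,c]])
  print("board",Q@(b[:2]-J[:2]),"foot",(f[:,:2]-J[:2])@Q.T,"tcp",Q@(s[:2]-J[:2]))
E
```

```text
jig [535.443  13.026   0.196] [[-0.413  1.35 ]
 [ 0.055  0.416]
 [ 0.036 -2.16 ]
 [ 0.348  0.94 ]]
board [542.447  20.075   0.18 ] [[-0.369 -0.506]
 [ 0.699  0.25 ]
 [-0.326  0.309]]
foot back corners [[451.249  24.44   78.5  ]
 [490.071  32.232  78.5  ]] 39.59637584342606
board [8.242 5.552] foot [[-80.365  27.576]
 [-40.768  27.666]] tcp [-57.105   0.008]
board [11.46   6.304] foot [[-77.229  27.991]
 [-37.633  28.232]] tcp [-53.864   0.512]
```

Emit:
{"api": "step_arm", "payload": {
  "commands": [0.03,0,0,0.2,0,0,0.01,0.02,0,0,0,0,0,0.01,0,0,0,0,0,0,0.01,0,0,0,0,0,0,0.01]
}}

```text
clock: 7.45
eef_pos: [479.9, 1.9, 56.9]
eef_rot: [-0.209, 1.57, -0.011]
wrist_force: [0.2, 0.1, -1.9]
finger_gap: 18.0
```

Emit:
{"api": "step_arm", "payload": {
  "commands": [0,0,0.002,0,0,0,0.01,0,0,0.002,0,0,0,0.01,0,0,0.002,0,0,0,0.01,0,0,0.002,0,0,0,0.01,0,0,0.002,0,0,0,0.01]
}}

```text
clock: 8.07
eef_pos: [489.5, 3.9, 56.2]
eef_rot: [2.906, 1.571, 3.105]
wrist_force: [-0.2, -0.5, -0.4]
finger_gap: 17.9
```

Emit:
{"api": "step_arm", "payload": {
  "commands": [0,0,0.003,0,0,0,0.01,0,0,0.003,0,0,0,0.01,0,0,0.003,0,0,0,0.01,0,0,0.003,0,0,0,0.01,0,0,0.003,0,0,0,0.01]
}}

```text
clock: 8.7
eef_pos: [504.3, 6.9, 56.2]
eef_rot: [2.779, 1.571, 2.977]
wrist_force: [0.0, 0.3, -1.1]
finger_gap: 18.0
```

Emit:
{"api": "step_arm", "payload": {
  "commands": [0,0,0.003,0,0,0,0.01,0,0,0.003,0,0,0,0.01,0,0,0.002,0,0,0,0.01,0,0,0,0,0,0,0.01,0,0,0,0,0,0,0.01]
}}

```text
clock: 9.32
eef_pos: [512.0, 8.4, 56.3]
eef_rot: [0.317, 1.571, 0.515]
wrist_force: [0.1, -0.3, -1.2]
finger_gap: 17.8
```

```bash
cat > look.py <<'E'
from h import *
import sys
st=manip.read_state(); print(st["clock"],st["eef_pos"],"F",st["wrist_force"],"M",st["moment"],st["finger_gap"])
c,s=np.cos(.193),np.sin(.193); f=st["wrist_force"]; print("jigF",c*f[0]+s*f[1],-s*f[0]+c*f[1])
a=manip.camera("wrist"); cv2.imwrite(f"pics/{sys.argv[1]}raw.png",a[...,::-1]); cv2.imwrite(f"pics/{sys.argv[1]}.png",cv2.resize(a,None,fx=1.55,fy=1.55,interpolation=cv2.INTER_CUBIC)[...,::-1])
np.save(sys.argv[1]+"st.npy",np.r_[st["eef_pos"],st["eef_rot"]])
E
python3 look.py w4
```

```text
9.325 [511.996   8.4    56.275] F [ 0.064 -0.315 -1.247] M [-0.02  -0.121  0.011] 17.78843735911143
jigF 0.0025204323721990107 -0.3213517220707968
```

View pics/w4.png

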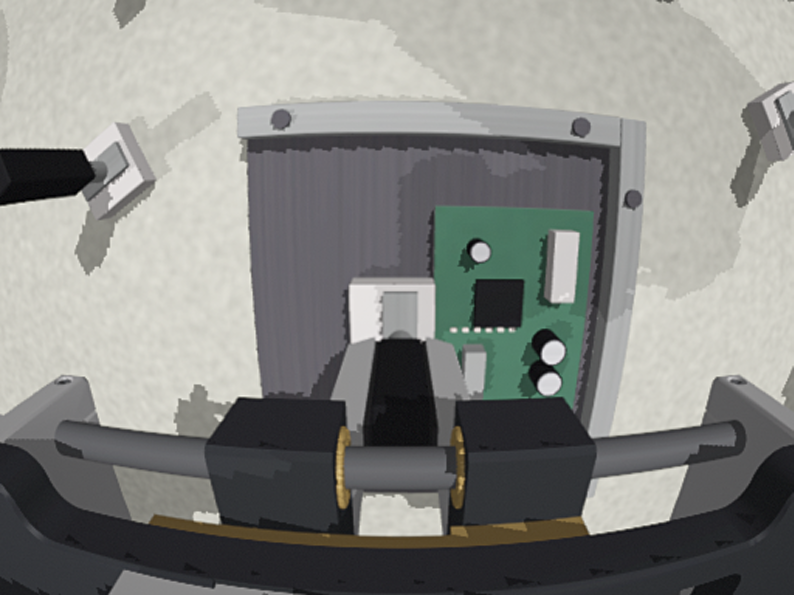

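The foot (top 349–435, 281) now touches the board's near edge (x≈435). The board's far edge (593,210) is still about 10 mm short of the far fence. I'll continue more gently.

Emit:
{"api": "step_arm", "payload": {
  "commands": [0,0,0.0015,0,0,0,0.01,0,0,0.0015,0,0,0,0.01,0,0,0.0015,0,0,0,0.01,0,0,0.0015,0,0,0,0.01]
}}

```text
clock: 9.88
eef_pos: [518.0, 9.6, 56.2]
eef_rot: [2.709, 1.571, 2.908]
wrist_force: [-0.4, -0.5, -1.4]
finger_gap: 17.7
```

Emit:
{"api": "step_arm", "payload": {
  "commands": [0,0,0.001,0,0,0,0.01,0,0,0.001,0,0,0,0.01]
}}

```text
clock: 10.12
eef_pos: [519.9, 10.0, 56.2]
eef_rot: [2.916, 1.571, 3.115]
wrist_force: [-0.7, 0.0, -1.4]
finger_gap: 17.9
```

Emit:
{"api": "step_arm", "payload": {
  "commands": [0,0,0.0005,0,0,0,0.01,0,0,0.0005,0,0,0,0.01]
}}

```text
clock: 10.38
eef_pos: [520.8, 10.2, 56.2]
eef_rot: [2.611, 1.571, 2.809]
wrist_force: [-1.1, -0.2, -1.6]
finger_gap: 18.0
```

Emit:
{"api": "step_arm", "payload": {
  "commands": [0,0,0.0005,0,0,0,0.01]
}}

```text
clock: 10.5
eef_pos: [521.3, 10.3, 56.2]
eef_rot: [2.723, 1.571, 2.921]
wrist_force: [-0.8, -0.6, -1.3]
finger_gap: 17.6
```

Emit:
{"api": "step_arm", "payload": {
  "commands": [0,0,0.0005,0,0,0,0.01]
}}

```text
clock: 10.62
eef_pos: [521.8, 10.4, 56.2]
eef_rot: [0.41, 1.571, 0.608]
wrist_force: [-0.6, 0.4, -0.9]
finger_gap: 17.8
```

Emit:
{"api": "step_arm", "payload": {
  "commands": [0,0,0.0005,0,0,0,0.01]
}}

```text
clock: 10.75
eef_pos: [522.2, 10.5, 56.2]
eef_rot: [2.583, 1.571, 2.781]
wrist_force: [-1.0, 0.4, -1.3]
finger_gap: 17.7
```

Emit:
{"api": "step_arm", "payload": {
  "commands": [0,0,0.0005,0,0,0,0.01]
}}

```text
clock: 10.88
eef_pos: [522.5, 10.6, 56.1]
eef_rot: [2.812, 1.57, 3.01]
wrist_force: [-2.8, -0.4, -1.5]
finger_gap: 17.6
```

Emit:
{"api": "step_arm", "payload": {
  "commands": [0,0,0.0005,0,0,0,0.01]
}}

```text
clock: 11.0
eef_pos: [522.7, 10.6, 56.0]
eef_rot: [2.962, 1.569, -3.123]
wrist_force: [-4.7, -0.0, 0.1]
finger_gap: 17.8
```

Emit:
{"api": "step_arm", "payload": {
  "commands": [0,0,0.0003,0,0,0,0.01]
}}

```text
clock: 11.12
eef_pos: [522.7, 10.6, 55.9]
eef_rot: [2.987, 1.569, -3.098]
wrist_force: [-6.5, -0.5, 0.7]
finger_gap: 17.8
```

Emit:
{"api": "step_arm", "payload": {
  "commands": [0,0,0,0,0,0,0.01]
}}

```text
clock: 11.25
eef_pos: [522.7, 10.6, 55.9]
eef_rot: [2.979, 1.568, -3.106]
wrist_force: [-6.3, -0.8, -0.5]
finger_gap: 17.6
```

Emit:
{"api": "step_arm", "payload": {
  "commands": [0,0,0.0001,0,0,0,0.01,0,0,0,0,0,0,0.01,0,0,0,0,0,0,0.01,0,0,0,0,0,0,0.01,0,0,0,0,0,0,0.01]
}}

```text
clock: 11.88
eef_pos: [522.7, 10.6, 55.8]
eef_rot: [2.989, 1.568, -3.096]
wrist_force: [-6.9, -2.3, 0.8]
finger_gap: 17.7
```

```bash
python3 look.py w5; python3 - <<'E'
import cv2; a=cv2.imread("pics/w5raw.png"); cv2.imwrite("pics/w5c.png",cv2.resize(a[50:300,120:460],None,fx=2.3,fy=2.3,interpolation=cv2.INTER_CUBIC))
E
```

```text
11.875 [522.717  10.649  55.847] F [-6.916 -2.265  0.81 ] M [-0.244  1.439 -0.078] 17.658618608508576
jigF -7.222280999101844 -0.8960473264970725
```

View pics/w5c.png

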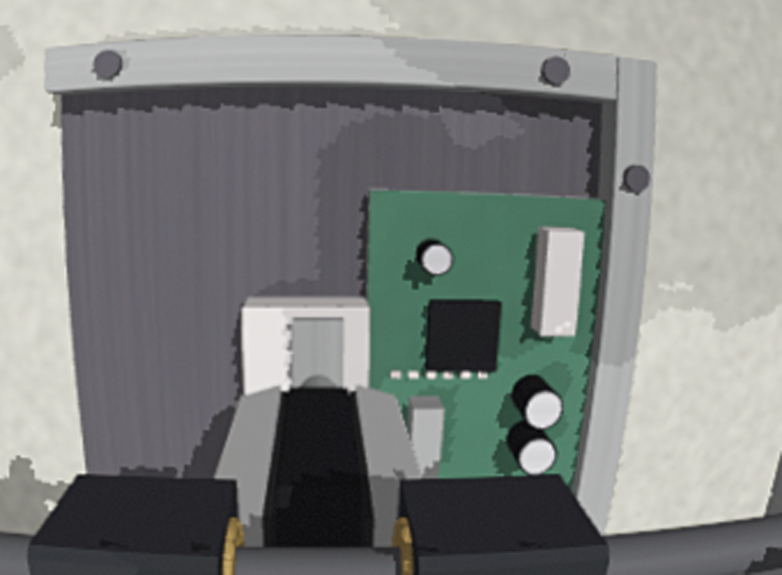

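The board's far edge lies flush along the far fence (crop: (603,198) down to (575,480)), and about 7 N was held for more than 0.6 s. Next I'll back off, rise, turn the tool 90° and go to the board's −y side.

Emit:
{"api": "step_arm", "payload": {
  "commands": [0,0,-0.002,0,0,0,0.01,0,0,-0.013,0,0,0,0.01,-0.02,0,0,0,0,0,0.01,-0.03,0,0,0,0,0,0.01,0,0,0,0,0,0,0.01]
}}

```text
clock: 12.55
eef_pos: [509.6, 7.6, 108.0]
eef_rot: [-0.247, 1.567, -0.049]
wrist_force: [-0.3, -0.1, -2.5]
finger_gap: 17.5
```

Emit:
{"api": "step_arm", "payload": {
  "commands": [0,-0.04,0,0,0,0,0.01,0,-0.045,0.016,0,0,0,0.01,0,0,0.048,0,0,0,0.01,0,0,0,10,0,0,0.01,0,0,0,10,0,0,0.01]
}}

```text
clock: 13.18
eef_pos: [587.9, -62.9, 104.3]
eef_rot: [-3.135, 1.569, 2.992]
wrist_force: [0.0, 0.1, -0.2]
finger_gap: 17.9
```

Emit:
{"api": "step_arm", "payload": {
  "commands": [0,0,0,10,0,0,0.01,0,0,0,10,0,0,0.01,0,0,0,10,0,0,0.01,0,0,0,10,0,0,0.01,0,0,0,10,0,0,0.01]
}}

```text
clock: 13.8
eef_pos: [587.7, -62.9, 104.8]
eef_rot: [-2.294, 1.569, 2.96]
wrist_force: [0.0, -0.9, -2.0]
finger_gap: 17.9
```

Emit:
{"api": "step_arm", "payload": {
  "commands": [0,0,0,10,0,0,0.01,0,0,0,10,0,0,0.01,0,0,0,0,0,0,0.01,0,0,0,0,0,0,0.01]
}}

```text
clock: 14.3
eef_pos: [588.1, -62.9, 105.6]
eef_rot: [-1.962, 1.57, 2.953]
wrist_force: [-0.6, 0.3, -1.6]
finger_gap: 17.5
```

```bash
python3 look.py w6; python3 - <<'E'
from h import *
plan([587.1,-63.8,105.8],-1.378)
E
```

```text
14.3 [588.12  -62.938 105.636] F [-0.622  0.28  -1.642] M [-0.016  0.041  0.038] 17.518091822825696
jigF -0.5563022545012589 0.3942785179849222
shift [-0.009 -1.235  0.623] rot [ 0.498 -0.009  0.027] alt [-179.502   -0.042   -0.014]
```

View pics/w6.png

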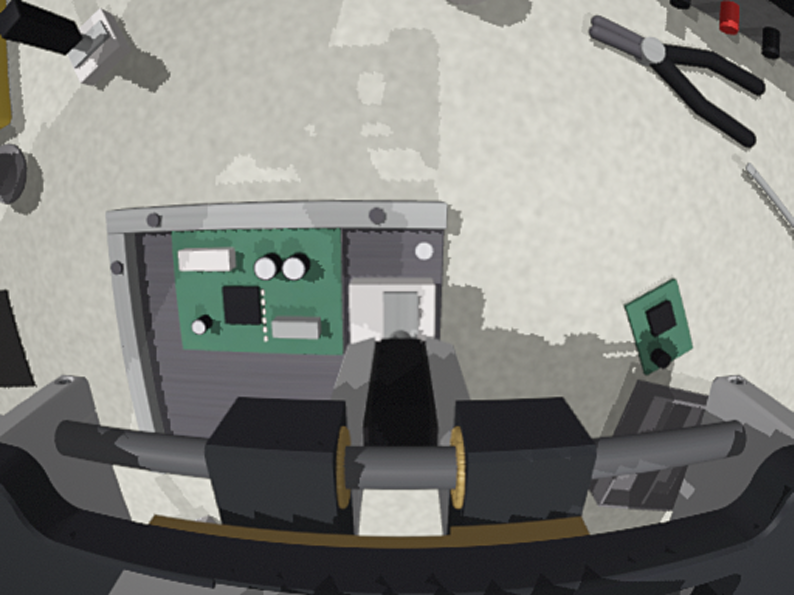

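```bash
python3 - <<'E'
from h import *
s=np.load("w6st.npy"); st=dict(eef_pos=s[:3],eef_rot=s[3:]); cp=campose("wrist",st)
q=lambda L:[(y/1.55,x/1.55) for x,y in L]
f=unproj("wrist",q([(349,281),(437,281)]),78.5,cp)
b=unproj("wrist",q([(173,231),(342,231),(343,355),(185,350)]),18,cp)
j=unproj("wrist",q([(107,211),(447,203)]),24,cp)  # far fence outer top edge corners
ang=np.arctan2(*(j[0]-j[1])[[1,0]])-np.pi/2; print("jig yaw",ang,np.linalg.norm(j[0]-j[1]))
c,sn=np.cos(.193),np.sin(.193);Q=np.array([[c,sn],[-sn,c]])
for P in (f,b,j): print((P[:,:2]-s[:2])@Q.T)
E
```

```text
jig yaw 0.1884575827294852 217.1831879751679
[[ 26.843  24.445]
 [ 27.199 -16.035]]
[[ 45.101 144.25 ]
 [ 42.896  34.911]
 [-34.499  36.028]
 [-34.774 144.661]]
[[ 61.07  191.899]
 [ 60.083 -25.282]]
```

The board still lies against the far fence. The foot face is about 11 mm from the board's near short edge, with about 33 mm of slide to go.

Emit:
{"api": "step_arm", "payload": {
  "commands": [0.03,-0.0012,0,0.4,0,0,0.01,0.0197,0,0,0,0,0,0.01,0,0,0,0,0,0,0.01,0,0,-0.003,0,0,0,0.01,0,0,-0.003,0,0,0,0.01]
}}

```text
clock: 14.98
eef_pos: [586.4, -57.1, 57.3]
eef_rot: [1.254, 1.57, -0.125]
wrist_force: [-0.5, -0.4, -0.9]
finger_gap: 17.8
```

Emit:
{"api": "step_arm", "payload": {
  "commands": [0,0,-0.002,0,0,0,0.01,0,0,-0.002,0,0,0,0.01,0,0,-0.002,0,0,0,0.01,0,0,-0.002,0,0,0,0.01,0,0,-0.002,0,0,0,0.01]
}}

```text
clock: 15.6
eef_pos: [584.2, -47.4, 56.6]
eef_rot: [-0.14, 1.571, -1.519]
wrist_force: [0.5, -0.5, -1.0]
finger_gap: 17.6
```

Emit:
{"api": "step_arm", "payload": {
  "commands": [0,0,-0.003,0,0,0,0.01,0,0,-0.003,0,0,0,0.01,0,0,-0.003,0,0,0,0.01,0,0,-0.003,0,0,0,0.01,0,0,-0.002,0,0,0,0.01]
}}

```text
clock: 16.23
eef_pos: [581.5, -33.5, 56.6]
eef_rot: [-1.703, 1.571, -3.082]
wrist_force: [0.9, -0.9, -1.2]
finger_gap: 17.5
```

Emit:
{"api": "step_arm", "payload": {
  "commands": [0,0,-0.002,0,0,0,0.01,0,0,-0.002,0,0,0,0.01,0,0,-0.001,0,0,0,0.01,0,0,-0.001,0,0,0,0.01]
}}

```text
clock: 16.73
eef_pos: [580.4, -27.8, 56.5]
eef_rot: [-2.074, 1.571, 2.829]
wrist_force: [0.4, -0.6, -0.5]
finger_gap: 18.1
```

```bash
python3 look.py w7
```

```text
16.725 [580.378 -27.799  56.535] F [ 0.373 -0.649 -0.462] M [-0.163 -0.007  0.014] 18.055132044154302
jigF 0.24136858650349852 -0.7082789382381448
```

View pics/w7.png

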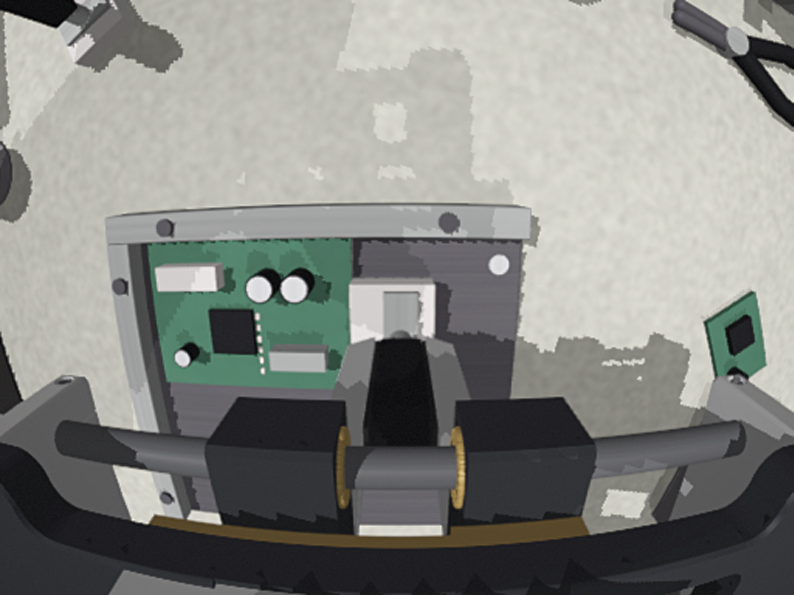

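The board's upper edge is still flush under the far fence's inner edge (row ≈240). Its left edge (149–170) is about 8 mm from the side fence (130–160). I'll continue in fine steps.

Emit:
{"api": "step_arm", "payload": {
  "commands": [0,0,-0.001,0,0,0,0.01,0,0,-0.001,0,0,0,0.01,0,0,-0.001,0,0,0,0.01,0,0,-0.001,0,0,0,0.01]
}}

```text
clock: 17.27
eef_pos: [579.7, -23.8, 56.6]
eef_rot: [1.102, 1.571, -0.278]
wrist_force: [0.0, -0.0, -1.7]
finger_gap: 17.9
```

Emit:
{"api": "step_arm", "payload": {
  "commands": [0,0,-0.0005,0,0,0,0.01,0,0,-0.0005,0,0,0,0.01]
}}

```text
clock: 17.52
eef_pos: [579.4, -22.9, 56.5]
eef_rot: [-2.701, 1.571, 2.203]
wrist_force: [0.2, -0.8, -0.6]
finger_gap: 17.7
```

Emit:
{"api": "step_arm", "payload": {
  "commands": [0,0,-0.0005,0,0,0,0.01,0,0,-0.0005,0,0,0,0.01]
}}

```text
clock: 17.77
eef_pos: [579.3, -21.9, 56.6]
eef_rot: [1.32, 1.571, -0.06]
wrist_force: [-0.5, -0.7, -1.7]
finger_gap: 18.0
```

Emit:
{"api": "step_arm", "payload": {
  "commands": [0,0,-0.0005,0,0,0,0.01,0,0,-0.0005,0,0,0,0.01]
}}

```text
clock: 18.02
eef_pos: [579.1, -20.9, 56.5]
eef_rot: [-0.395, 1.571, -1.775]
wrist_force: [0.0, -0.8, -1.3]
finger_gap: 17.7
```

Emit:
{"api": "step_arm", "payload": {
  "commands": [0,0,-0.0005,0,0,0,0.01]
}}

```text
clock: 18.15
eef_pos: [579.0, -20.4, 56.5]
eef_rot: [-0.966, 1.571, -2.345]
wrist_force: [-0.7, -0.5, -2.4]
finger_gap: 17.7
```

Emit:
{"api": "step_arm", "payload": {
  "commands": [0,0,-0.0005,0,0,0,0.01]
}}

```text
clock: 18.27
eef_pos: [578.9, -20.0, 56.6]
eef_rot: [1.191, 1.571, -0.188]
wrist_force: [0.0, -0.3, -1.4]
finger_gap: 18.1
```

Emit:
{"api": "step_arm", "payload": {
  "commands": [0,0,-0.0005,0,0,0,0.01]
}}

```text
clock: 18.4
eef_pos: [578.8, -19.5, 56.6]
eef_rot: [0.77, 1.571, -0.61]
wrist_force: [0.9, -0.1, -0.7]
finger_gap: 17.9
```

Emit:
{"api": "step_arm", "payload": {
  "commands": [0,0,-0.0005,0,0,0,0.01]
}}

```text
clock: 18.52
eef_pos: [578.7, -19.0, 56.5]
eef_rot: [-2.398, 1.571, 2.505]
wrist_force: [0.5, -0.7, -1.3]
finger_gap: 18.0
```

Emit:
{"api": "step_arm", "payload": {
  "commands": [0,0,-0.0005,0,0,0,0.01]
}}

```text
clock: 18.65
eef_pos: [578.6, -18.6, 56.6]
eef_rot: [0.026, 1.571, -1.353]
wrist_force: [-0.6, -2.8, -1.5]
finger_gap: 17.8
```

Contact with the side fence has started.

Emit:
{"api": "step_arm", "payload": {
  "commands": [0,0,-0.0005,0,0,0,0.01]
}}

```text
clock: 18.77
eef_pos: [578.5, -18.5, 56.6]
eef_rot: [-0.164, 1.57, -1.543]
wrist_force: [0.6, -5.9, -2.2]
finger_gap: 17.9
```

Emit:
{"api": "step_arm", "payload": {
  "commands": [0,0,0,0,0,0,0.01]
}}

```text
clock: 18.9
eef_pos: [578.5, -18.5, 56.6]
eef_rot: [-0.123, 1.57, -1.503]
wrist_force: [-1.1, -5.3, -0.6]
finger_gap: 18.2
```

Emit:
{"api": "step_arm", "payload": {
  "commands": [0,0,-0.0002,0,0,0,0.01,0,0,0,0,0,0,0.01]
}}

```text
clock: 19.15
eef_pos: [578.5, -18.5, 56.6]
eef_rot: [-0.079, 1.57, -1.458]
wrist_force: [1.5, -5.9, -0.4]
finger_gap: 18.1
```

Emit:
{"api": "step_arm", "payload": {
  "commands": [0,0,0,0,0,0,0.01,0,0,0,0,0,0,0.01,0,0,0,0,0,0,0.01,0,0,0,0,0,0,0.01]
}}

```text
clock: 19.65
eef_pos: [578.5, -18.4, 56.6]
eef_rot: [-0.113, 1.57, -1.493]
wrist_force: [-1.2, -5.8, -1.1]
finger_gap: 18.2
```

```bash
python3 look.py w8; python3 - <<'E'
from h import *
o=manip.outline_of("board","wrist")[0]; s=np.load("w8st.npy"); cp=campose("wrist",dict(eef_pos=s[:3],eef_rot=s[3:]))
r=rect(o["pixels"],"wrist",18,cp); print(o["score"],r, np.deg2rad(r[2]))
t=manip.camera("top"); o=manip.outline_of("board","top")[0]; r=rect(o["pixels"],"top",18,campose("top")); print(r,np.deg2rad(r[2]))
E
```

```text
19.65 [578.504 -18.441  56.573] F [-1.195 -5.846 -1.08 ] M [-1.487  0.001 -0.027] 18.209707281272777
jigF -2.294625669629221 -5.508537646221358
0.67 ((569.6192626953125, 60.829193115234375), (79.78052520751953, 111.90721893310547), 11.032752990722656) 0.19255786524736176
((566.072265625, 98.17870330810547), (78.09739685058594, 32.54585266113281), 11.14154052734375) 0.19445656594653374
```

Emit:
{"api": "step_arm", "payload": {
  "commands": [0,0,-0.0002,0,0,0,0.01,0,0,0,0,0,0,0.01,0,0,0,0,0,0,0.01,0,0,0,0,0,0,0.01,0,0,0,0,0,0,0.01]
}}

```text
clock: 20.48
eef_pos: [578.5, -18.4, 56.6]
eef_rot: [-0.066, 1.57, -1.446]
wrist_force: [-0.2, -7.2, -1.2]
finger_gap: 18.3
```

Emit:
{"api": "step_arm", "payload": {
  "commands": [0,0,0.001,0,0,0,0.01,0,0,0.002,0,0,0,0.01,0,0,0.012,0,0,0,0.01,-0.04,0,0,0,0,0,0.01,-0.01,0,0,0,0,0,0.01]
}}

```text
clock: 21.1
eef_pos: [582.4, -33.0, 108.6]
eef_rot: [1.305, 1.567, -0.075]
wrist_force: [0.4, 0.2, -0.7]
finger_gap: 17.7
```

Emit:
{"api": "step_arm", "payload": {
  "commands": [0,0,0,0,0,0,0.01,0,0,0,0,0,0,0.01]
}}

```text
clock: 21.35
eef_pos: [580.7, -32.3, 105.2]
eef_rot: [-1.894, 1.569, 3.009]
wrist_force: [0.4, -0.6, -0.6]
finger_gap: 17.7
```

```bash
python3 look.py w9; python3 - <<'E'
import cv2; a=cv2.imread("pics/w9raw.png"); cv2.imwrite("pics/w9c.png",cv2.resize(a[100:290,40:330],None,fx=2.7,fy=2.7,interpolation=cv2.INTER_CUBIC))
E
```

```text
21.35 [580.718 -32.337 105.205] F [ 0.376 -0.635 -0.635] M [-0.013 -0.038 -0.043] 17.698236453101952
jigF 0.24686406489933577 -0.695758125761884
```

View pics/w9c.png

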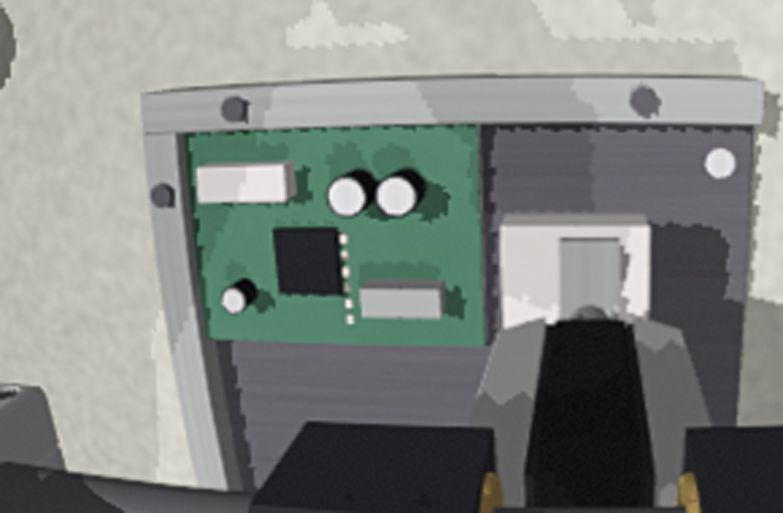

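The crop shows the board seated in the corner: upper edge under the far fence along (190–485, 130), left edge along the side fence (190,135)–(205,340). Board yaw is 0.193 against 0.19 for the jig. Now I'll park the tool.

```bash
python3 - <<'E'
from h import *
plan([467,293,105],-1.378)
E
```

```text
shift [   0.544  -49.857 -340.984] rot [-0.088 -0.036  0.101] alt [179.912   0.159   0.056]
```

Emit:
{"api": "step_arm", "payload": {
  "commands": [0,-0.0071,-0.0487,0,0,0,0.01,0,-0.0071,-0.0487,0,0,0,0.01,0,-0.0071,-0.0487,0,0,0,0.01,0,-0.0071,-0.0487,0,0,0,0.01,0,-0.0071,-0.0487,0,0,0,0.01]
}}

```text
clock: 22.02
eef_pos: [499.2, 201.3, 105.8]
eef_rot: [-1.452, 1.57, -2.831]
wrist_force: [1.8, 0.6, -1.5]
finger_gap: 17.9
```

Emit:
{"api": "step_arm", "payload": {
  "commands": [0,-0.0071,-0.0487,0,0,0,0.01,0,-0.0071,-0.0487,0,0,0,0.01,0.02,0,0,0,0,0,0.01,0.02,0,0,0,0,0,0.01,0,0,0,0,0,0,0.01]
}}

```text
clock: 22.65
eef_pos: [466.7, 292.4, 64.7]
eef_rot: [-1.278, 1.567, -2.657]
wrist_force: [0.3, -0.2, -0.7]
finger_gap: 17.8
```

```bash
python3 - <<'E'
from h import *
st=manip.read_state(); print(st["clock"],st["wrist_force"],st["eef_pos"],st["joints"]); plan([467,293,48],-1.378,st)
E
```

```text
22.65 [ 0.308 -0.216 -0.736] [466.659 292.439  64.68 ] [0.493 0.46  1.653 0.    1.032 1.873]
shift [16.678  0.502 -0.505] rot [-0.08   0.063  0.209] alt [179.92    0.328  -0.099]
```

Emit:
{"api": "step_arm", "payload": {
  "commands": [0.01,0,0,0,0,0,0.01,0.006,0,0,0,0,0,0.01,0,0,0,0,0,0,0.01]
}}

```text
clock: 23.02
eef_pos: [467.6, 292.7, 50.3]
eef_rot: [-1.317, 1.57, -2.696]
wrist_force: [0.1, 0.0, -1.6]
finger_gap: 17.7
```

Emit:
{"api": "step_arm", "payload": {
  "commands": [0.001,0,0,0,0,0,0.01,0,0,0,0,0,0,0.01]
}}

```text
clock: 23.28
eef_pos: [467.8, 292.9, 49.7]
eef_rot: [1.893, 1.571, 0.514]
wrist_force: [0.3, 1.4, -1.7]
finger_gap: 17.5
```

Emit:
{"api": "step_arm", "payload": {
  "commands": [0.0005,0,0,0,0,0,0.01,0,0,0,0,0,0,0.01]
}}

```text
clock: 23.52
eef_pos: [467.7, 292.9, 49.1]
eef_rot: [1.71, 1.571, 0.331]
wrist_force: [-0.6, 0.3, -0.5]
finger_gap: 17.6
```

Emit:
{"api": "step_arm", "payload": {
  "commands": [0.001,0,0,0,0,0,0.01,0.0005,0,0,0,0,0,0.01,0,0,0,0,0,0,0.01]
}}

```text
clock: 23.9
eef_pos: [467.7, 292.9, 47.5]
eef_rot: [-1.29, 1.571, -2.67]
wrist_force: [0.3, 0.1, -1.8]
finger_gap: 17.5
```

Emit:
{"api": "step_arm", "payload": {
  "commands": [0.0005,0,0,0,0,0,0.01,0,0,0,0,0,0,0.01]
}}

```text
clock: 24.15
eef_pos: [467.7, 292.9, 47.0]
eef_rot: [-2.164, 1.571, 2.739]
wrist_force: [0.1, 0.2, -1.5]
finger_gap: 18.1
```

Emit:
{"api": "step_arm", "payload": {
  "commands": [0.0005,0,0,0,0,0,0.01,0,0,0,0,0,0,0.01]
}}

```text
clock: 24.4
eef_pos: [467.7, 292.9, 46.5]
eef_rot: [0.027, 1.571, -1.353]
wrist_force: [0.8, 0.3, -1.1]
finger_gap: 17.6
```

Emit:
{"api": "step_arm", "payload": {
  "commands": [0.0004,0,0,0,0,0,0.01,0,0,0,0,0,0,0.01]
}}

```text
clock: 24.65
eef_pos: [467.7, 292.9, 46.2]
eef_rot: [2.228, 1.571, 0.848]
wrist_force: [-0.1, -0.1, 1.0]
finger_gap: 17.7
```

Emit:
{"api": "step_arm", "payload": {
  "commands": [0.0004,0,0,0,0,0,0.01,0,0,0,0,0,0,0.01]
}}

```text
clock: 24.9
eef_pos: [467.8, 292.9, 46.2]
eef_rot: [1.821, 1.571, 0.442]
wrist_force: [-2.0, -1.5, 5.2]
finger_gap: 17.6
```

Emit:
{"api": "step_arm", "payload": {
  "commands": [-0.0004,0,0,0,0,0,0.018,0,0,0,0,0,0,0.024,0,0,0,0,0,0,0.05,0,0,0,0,0,0,0.08,0,0,0,0,0,0,0.08]
}}

```text
clock: 25.52
eef_pos: [467.7, 292.9, 46.1]
eef_rot: [-1.235, 1.571, -2.615]
wrist_force: [-0.8, 0.6, -0.2]
finger_gap: 50.7
```

Emit:
{"api": "step_arm", "payload": {
  "commands": [0,0,0,0,0,0,0.08,0,0,0,0,0,0,0.08,-0.02,0,0,0,0,0,0.08,-0.04,0,0,0,0,0,0.08,-0.05,0,0,0,0,0,0.08]
}}

```text
clock: 26.15
eef_pos: [467.3, 292.6, 156.8]
eef_rot: [-1.265, 1.569, -2.644]
wrist_force: [0.2, 0.4, 0.1]
finger_gap: 79.7
```

Emit:
{"api": "step_arm", "payload": {
  "commands": [-0.02,0,0,0,0,0,0.08,0,-0.03,0.03,0,0,0,0.08,0,-0.03,0.05,0,0,0,0.08,0,0,0.05,0,0,0,0.08,0,0,0,0,0,0,0.08]
}}

```text
clock: 26.78
eef_pos: [433.8, 151.7, 176.5]
eef_rot: [1.382, 1.57, -0.001]
wrist_force: [0.6, 0.1, -1.0]
finger_gap: 80.3
```

```bash
python3 look.py w10; python3 - <<'E'
from h import *
s=np.load("w10st.npy"); cp=campose("wrist",dict(eef_pos=s[:3],eef_rot=s[3:]))
exp=proj("wrist",[[467.7,292.9,50],[470,295.5,3],[469.7,292.9,103],[535,13,10]],cp); print("expected",exp)
for t in ("pusher","pad","board"):
  for o in manip.outline_of(t,"wrist")[:4]: 
    r=rect(o["pixels"],"wrist",{"pad":3,"board":18,"pusher":19}[t],cp); print(t,o["score"],np.round(o["centre"]),r,np.deg2rad(r[2]))
t=manip.camera("top"); ct=campose("top")
for n,z in (("pusher",50),("board",18),("jig",10),("pad",3)):
  for o in manip.outline_of(n,"top")[:5]:
    print(n,round(o["score"],2),np.round(o["centre"]),unproj("top",[o["centre"]],z,ct)[0,:2],rect(o["pixels"],"top",z,ct))
E
```

```text
26.775 [433.848 151.692 176.542] F [ 0.608  0.115 -1.013] M [0.054 0.035 0.015] 80.2511657085755
jigF 0.6193037573670556 -0.0034325558837202674
expected [[132.245 136.209]
 [127.552 149.238]
 [134.175 114.57 ]
 [119.865 385.209]]
pusher 0.84 [128. 136.] ((469.0080871582031, 310.7547912597656), (42.33036422729492, 79.11908721923828), 16.185697555541992) 0.28249371407620555
pusher 0.8 [261. 312.] ((331.20654296875, 59.099388122558594), (69.56632995605469, 38.4659423828125), 37.42763137817383) 0.6532353987718762
pusher 0.74 [247. 200.] ((318.5982971191406, 205.6095733642578), (33.30510711669922, 103.15421295166016), 80.7662124633789) 1.409636331851242
pad 0.73 [126. 162.] ((470.1557922363281, 295.7629699707031), (89.68464660644531, 91.01293182373047), 18.605741500854492) 0.3247314489648623
board 0.6 [ 85. 352.] ((569.8367919921875, 60.31316375732422), (79.23336029052734, 109.42086791992188), 10.636265754699707) 0.18563785753662942
pusher 0.8 [143. 183.] [713.405 173.707] ((717.994384765625, 182.2516632080078), (62.35980224609375, 38.32481384277344), 47.49162673950195)
pusher 0.7 [292. 223.] [342.105  61.84 ] ((339.1096496582031, 58.31913757324219), (37.55185317993164, 39.95463562011719), 40.6430549621582)
board 0.97 [205. 226.] [560.869  62.068] ((571.4155883789062, 61.08391189575195), (82.08292388916016, 111.98725891113281), 11.909542083740234)
jig 0.87 [221. 254.] [519.914  -9.033] ((537.77587890625, 11.638671875), (204.91432189941406, 222.79490661621094), 12.062762260437012)
jig 0.29 [212. 204.] [542.951 120.821] ((540.111083984375, 119.09149932861328), (128.1322479248047, 17.969955444335938), 11.67277717590332)
```

```bash
python3 - <<'E'
from h import *
s=np.load("w10st.npy"); cp=campose("wrist",dict(eef_pos=s[:3],eef_rot=s[3:])); print("cam",cp[2])
im=cv2.imread("pics/w10raw.png").astype(np.float32); th=.191
u=np.array([np.cos(th),np.sin(th)]);v=np.array([-u[1],u[0]]); B=np.array([569.8,60.3])
def prof(side,lo,hi):
    for d in np.arange(34 if side=='x' else 49,64 if side=='x' else 79,1.):
        L=np.linspace(lo,hi,40)
        P=np.array([B+(u*d+v*l if side=='x' else v*d+u*l) for l in L]); rc=proj("wrist",np.c_[P,np.full(40,18)],cp).astype(np.float32)
        c=cv2.remap(im,rc[:,1:2].copy(),rc[:,:1].copy(),cv2.INTER_LINEAR)[:,0]; print(side,d,c.mean(0).round(0)[::-1],end=' | ')
    print()
prof('x',-50,-10);prof('x',10,50);prof('y',-36,0);prof('y',0,36)
E
```

```text
cam [506.263 166.389 355.544]
x 34.0 [ 80. 127. 105.] | x 35.0 [ 81. 127. 106.] | x 36.0 [ 81. 128. 106.] | x 37.0 [ 81. 127. 106.] | x 38.0 [ 74. 119.  98.] | x 39.0 [63. 99. 82.] | x 40.0 [68. 85. 77.] | x 41.0 [96. 98. 97.] | x 42.0 [142. 142. 142.] | x 43.0 [174. 175. 175.] | x 44.0 [177. 178. 178.] | x 45.0 [175. 176. 176.] | x 46.0 [175. 176. 176.] | x 47.0 [175. 176. 176.] | x 48.0 [175. 176. 176.] | x 49.0 [174. 175. 174.] | x 50.0 [172. 173. 172.] | x 51.0 [171. 172. 172.] | x 52.0 [173. 174. 174.] | x 53.0 [175. 176. 177.] | x 54.0 [177. 177. 178.] | x 55.0 [176. 176. 177.] | x 56.0 [174. 174. 173.] | x 57.0 [177. 177. 171.] | x 58.0 [186. 185. 176.] | x 59.0 [187. 186. 178.] | x 60.0 [188. 187. 178.] | x 61.0 [190. 189. 181.] | x 62.0 [198. 197. 188.] | x 63.0 [205. 205. 196.] | 
x 34.0 [ 76. 122. 100.] | x 35.0 [ 81. 127. 105.] | x 36.0 [ 82. 129. 106.] | x 37.0 [ 82. 129. 106.] | x 38.0 [ 77. 123. 101.] | x 39.0 [ 66. 104.  85.] | x 40.0 [69. 87. 78.] | x 41.0 [93. 95. 94.] | x 42.0 [138. 138. 138.] | x 43.0 [175. 175. 175.] | x 44.0 [179. 180. 180.] | x 45.0 [171. 172. 
[... 1331 characters left out ...]
| y 52.0 [ 79. 127. 105.] | y 53.0 [ 69. 111.  91.] | y 54.0 [ 79. 105.  92.] | y 55.0 [129. 134. 131.] | y 56.0 [183. 183. 184.] | y 57.0 [182. 182. 183.] | y 58.0 [170. 170. 171.] | y 59.0 [162. 163. 164.] | y 60.0 [160. 160. 161.] | y 61.0 [159. 159. 160.] | y 62.0 [158. 158. 160.] | y 63.0 [159. 159. 161.] | y 64.0 [162. 163. 164.] | y 65.0 [166. 167. 167.] | y 66.0 [172. 173. 173.] | y 67.0 [179. 180. 180.] | y 68.0 [184. 186. 185.] | y 69.0 [176. 177. 177.] | y 70.0 [145. 146. 146.] | y 71.0 [105. 105. 106.] | y 72.0 [93. 93. 92.] | y 73.0 [159. 158. 151.] | y 74.0 [189. 188. 179.] | y 75.0 [193. 192. 183.] | y 76.0 [191. 191. 182.] | y 77.0 [191. 190. 182.] | y 78.0 [195. 194. 185.] |
```

```bash
python3 -c "
from cell import manip
print(manip.sign_off(), manip.read_state()['clock'])"
```

```text
the job is handed in; nothing more can be done
the job is handed in; nothing more can be done
```

The circuit board now sits square in the jig corner against both fences, and the push tool is back upright on its pad. I handed the job in at about 27 s.

**What I did:** I took the leftmost pusher, the one on the pad, by its grip and slid the board to the far fence. I pressed it there at about 6–7 N for over half a second. I then slid it along that fence to the side fence and pressed the same way. The largest contact reading I saw was about 7 N, against the 15 N that cracks it.

**Last checks:**
- **Board:** the edge profiles at both fences show no visible gap, to within about 1 mm. Its yaw came out at 0.186 and 0.193 rad in two wrist-camera fits and 0.208 in the last top picture, against the jig's 0.188–0.196.
- **Tool:** it settled on the pad at the height where I picked it up. The wrist picture shows it upright, with its grip axis about 4 mm from the pad's centre by arm position.
- **Not confirmed:** the last top-camera search did not list the parked pusher, one of the look-alikes or the pad, so the tool's placing rests on the wrist view. The top picture's rougher fits put the jig about 5 mm from the wrist camera's first fit. I did not check the bystanders again at the end.

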